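Pack and close the roadside terminal kit

TASK

Pack the open roadside kit case: lay the loose terminal brush in the bare grey trough along one side and every clamp terminal from the white pocket tray on the liner of its own sleeve's colour, red on red and black on black, all lying flat. When everything is in, shut the lid fully and then fold both yellow latches down flat against the front of the case. Leave the brush rack, socket, bolt and green post protector where they are.

Things in the scene. Friction and masses are not known exactly. Their poses are not given: they have to be found in the camera images.
- case: blue kit case fixed to the bench, 222 deep (own x) x 222 wide (own y) x 60 high without lid, 5 walls and floor; origin at the centre of its underside; x points from the latch side (front) to the hinge side, z up. Dividers 4 thick, 18 high above the floor, run along x at y = 40 and y = -34: a bare trough (y > 42), a middle and a far row with coloured liners, each 212 long in x
- trough (a point): middle of the floor of the bare grey side trough for the brush (5 above the bench): y 42 to 106 of the case, 64 wide, 212 long in x, axes as the case's. Outside, a black carrying handle stands 25 out of the case's front face over y -39 to 39, about 28 above the bench
- liner_red: red liner 208 (x) x 68 (y) x 2 on the floor of the middle (y -32 to 38) or the far row (y -106 to -36) (which one differs from start to start); origin at the centre of its underside (5 above the bench); x and y as the case's
- liner_black: black liner of the same size in the other row; origin and axes alike
- lid (a joint): angle of the grey lid, 0 shut, about 1.57 standing upright, at most 1.9; starts open. Stiff hinge (0.6 N m of friction, lid 300 g): it stays where it is left, and about 5 N square to it near its front edge moves it
- lid_hinge (a point): middle of the lid's hinge line, on the rear rim of the case 60 up; the line runs along the case's y. The lid is a plate 222 long x 222 wide x 10 thick, which at 0 lies on the rim from here to the front; its outer face is then 70 above the bench
- lid_front (a point): middle of the lid's front edge, on its outer (upper) face, 222 from the hinge
- latch_left (a joint): angle of the yellow latch at case y = +74: 0 folded down flat against the case front (with the lid shut), 1.57 standing straight out in the plane of the lid, at most 1.9; starts standing out. It swings on the lid's front edge and goes with the lid; stiff pivot (0.06 N m, some 2 to 3 N at its free end), stays where it is left
- latch_left_pivot (a point): pivot of that latch, middle of its axis (along the case's y), 6 in front of the lid's front edge; 65 above the bench with the lid shut. The flap is 36 wide and 6 thick and reaches 36 from the pivot
- latch_left_tip (a point): middle of the free end of that latch's flap, on its outer face
- latch_right (a joint): angle of the yellow latch at case y = -74, same size and behaviour as the left one
- latch_right_pivot (a point): pivot of that latch, as on the left one
- latch_right_tip (a point): middle of the free end of that latch's flap, on its outer face
- tray: white pocket tray fixed to the bench, 200 (own x) x 140 (own y) x 14 high, origin at the centre of its underside; four pockets 7 deep (floor 7 above the bench), 84 x 40, at x = +-46, y = +-31; each holds at most one clamp terminal lying along x, which stands 17 proud
- clamp_red1: brass battery-cable clamp terminal with a red sleeve, 80 long (own x), 34 wide, 24 high, 160 g; origin at the underside, own z up. The sleeve is a bar 20 wide, 24 high from x = -36 to x = 8: grip it across y about x = -12; the brass collar (30 diameter) and bolt ears fill x = 5 to x = 44. Starts flat in a tray pocket; may be absent
- clamp_red2: brass battery-cable clamp terminal with a red sleeve, 80 long (own x), 34 wide, 24 high, 160 g; origin at the underside, own z up. The sleeve is a bar 20 wide, 24 high from x = -36 to x = 8: grip it across y about x = -12; the brass collar (30 diameter) and bolt ears fill x = 5 to x = 44. Starts flat in a tray pocket; may be absent
- clamp_black1: brass battery-cable clamp terminal with a black sleeve, 80 long (own x), 34 wide, 24 high, 160 g; origin at the underside, own z up. The sleeve is a bar 20 wide, 24 high from x = -36 to x = 8: grip it across y about x = -12; the brass collar (30 diameter) and bolt ears fill x = 5 to x = 44. Starts flat in a tray pocket; may be absent
- clamp_black2: brass battery-cable clamp terminal with a black sleeve, 80 long (own x), 34 wide, 24 high, 160 g; origin at the underside, own z up. The sleeve is a bar 20 wide, 24 high from x = -36 to x = 8: grip it across y about x = -12; the brass collar (30 diameter) and bolt ears fill x = 5 to x = 44. Starts flat in a tray pocket; may be absent
- brush: terminal brush lying on the bench, 150 long (own x), 80 g; wooden handle 22 x 22 from x = -75 to x = 20, steel ferrule and tapering copper-wire head from x = 20 to x = 75; origin at the middle of its underside. Grip across the handle about x = -10
- rack: wooden rack fixed to the bench, 90 (x) x 230 (y) at the foot, 80 high, with four upright slots and three more brushes standing in them up to 162 high; origin at the centre of its underside; bystander
- socket: upright steel socket, 30 diameter x 68 high, origin at the centre of its underside; bystander
- protector: green plastic post protector, 77 x 45 x 35 high, origin at its underside; bystander
- bolt: lead side-post bolt standing on its head, 28 diameter x 62 high, origin at the centre of its underside; bystander
There are look-alikes about, which are no part of the job. Leave any blue look-alike of the clamp_black2 alone. Leave any purple look-alike of the clamp_red1 alone.

How it is judged:
On the way, in this order (a step that is already met when the one before it is completed fails the run):
1. the brush lies in its trough and every clamp terminal on the liner of its colour, with the lid still open (y of brush in the frame of trough between -0.026 and 0.026 m and x of brush in the frame of trough between -0.045 and 0.045 m and z of brush in the frame of trough between -0.005 and 0.025 m and angle between brush's own x axis and vertical between 1.35 and 1.79 rad and y of clamp_red1 in the frame of liner_red between -0.03 and 0.03 m and x of clamp_red1 in the frame of liner_red between -0.085 and 0.085 m and z of clamp_red1 in the frame of liner_red between -0.005 and 0.03 m and angle between clamp_red1's own x axis and vertical between 1.35 and 1.79 rad and y of clamp_red2 in the frame of liner_red between -0.03 and 0.03 m and x of clamp_red2 in the frame of liner_red between -0.085 and 0.085 m and z of clamp_red2 in the frame of liner_red between -0.005 and 0.03 m and angle between clamp_red2's own x axis and vertical between 1.35 and 1.79 rad and y of clamp_black1 in the frame of liner_black between -0.03 and 0.03 m and x of clamp_black1 in the frame of liner_black between -0.085 and 0.085 m and z of clamp_black1 in the frame of liner_black between -0.005 and 0.03 m and angle between clamp_black1's own x axis and vertical between 1.35 and 1.79 rad and y of clamp_black2 in the frame of liner_black between -0.03 and 0.03 m and x of clamp_black2 in the frame of liner_black between -0.085 and 0.085 m and z of clamp_black2 in the frame of liner_black between -0.005 and 0.03 m and angle between clamp_black2's own x axis and vertical between 1.35 and 1.79 rad and value of joint lid above 1 rad), for 0.2 s.
2. the lid is shut over them, the latches not yet folded down (y of brush in the frame of trough between -0.026 and 0.026 m and x of brush in the frame of trough between -0.045 and 0.045 m and z of brush in the frame of trough between -0.005 and 0.025 m and angle between brush's own x axis and vertical between 1.35 and 1.79 rad and y of clamp_red1 in the frame of liner_red between -0.03 and 0.03 m and x of clamp_red1 in the frame of liner_red between -0.085 and 0.085 m and z of clamp_red1 in the frame of liner_red between -0.005 and 0.03 m and angle between clamp_red1's own x axis and vertical between 1.35 and 1.79 rad and y of clamp_red2 in the frame of liner_red between -0.03 and 0.03 m and x of clamp_red2 in the frame of liner_red between -0.085 and 0.085 m and z of clamp_red2 in the frame of liner_red between -0.005 and 0.03 m and angle between clamp_red2's own x axis and vertical between 1.35 and 1.79 rad and y of clamp_black1 in the frame of liner_black between -0.03 and 0.03 m and x of clamp_black1 in the frame of liner_black between -0.085 and 0.085 m and z of clamp_black1 in the frame of liner_black between -0.005 and 0.03 m and angle between clamp_black1's own x axis and vertical between 1.35 and 1.79 rad and y of clamp_black2 in the frame of liner_black between -0.03 and 0.03 m and x of clamp_black2 in the frame of liner_black between -0.085 and 0.085 m and z of clamp_black2 in the frame of liner_black between -0.005 and 0.03 m and angle between clamp_black2's own x axis and vertical between 1.35 and 1.79 rad and value of joint lid below 0.04 rad), for 0.2 s.
3. both latches are folded down (value of joint lid below 0.04 rad and value of joint each of latch_left, latch_right below 0.15 rad), for 0.2 s.
At the end, for the whole second after the job is handed in: lid shut to within 0.04 rad and both latches folded down to within 0.15 rad; the brush lies flat in the bare side trough and each clamp terminal present lies flat (within about 12 degrees) on the floor of the row whose liner has its sleeve's colour; all at rest (all of step 3 and y of brush in the frame of trough between -0.026 and 0.026 m and x of brush in the frame of trough between -0.045 and 0.045 m and z of brush in the frame of trough between -0.005 and 0.025 m and angle between brush's own x axis and vertical between 1.35 and 1.79 rad and y of clamp_red1 in the frame of liner_red between -0.03 and 0.03 m and x of clamp_red1 in the frame of liner_red between -0.085 and 0.085 m and z of clamp_red1 in the frame of liner_red between -0.005 and 0.03 m and angle between clamp_red1's own x axis and vertical between 1.35 and 1.79 rad and y of clamp_red2 in the frame of liner_red between -0.03 and 0.03 m and x of clamp_red2 in the frame of liner_red between -0.085 and 0.085 m and z of clamp_red2 in the frame of liner_red between -0.005 and 0.03 m and angle between clamp_red2's own x axis and vertical between 1.35 and 1.79 rad and y of clamp_black1 in the frame of liner_black between -0.03 and 0.03 m and x of clamp_black1 in the frame of liner_black between -0.085 and 0.085 m and z of clamp_black1 in the frame of liner_black between -0.005 and 0.03 m and angle between clamp_black1's own x axis and vertical between 1.35 and 1.79 rad and y of clamp_black2 in the frame of liner_black between -0.03 and 0.03 m and x of clamp_black2 in the frame of liner_black between -0.085 and 0.085 m and z of clamp_black2 in the frame of liner_black between -0.005 and 0.03 m and angle between clamp_black2's own x axis and vertical between 1.35 and 1.79 rad and linear speed of each of clamp_red1, clamp_red2, clamp_black1, clamp_black2, brush below 0.03 m/s); the robot touches nothing.
It fails at once if a bystander (socket) is shifted by more than 30 mm or tipped over (distance of socket from where it was at the start of the episode above 0.03 m or angle between socket's own z axis and vertical above 0.6 rad).
It fails at once if a bystander (protector) is shifted by more than 30 mm or tipped over (distance of protector from where it was at the start of the episode above 0.03 m or angle between protector's own z axis and vertical above 0.6 rad).
It fails at once if a bystander (bolt) is shifted by more than 30 mm or tipped over (distance of bolt from where it was at the start of the episode above 0.03 m or angle between bolt's own z axis and vertical above 0.6 rad).
Of clamp_red1, clamp_red2, clamp_black1, clamp_black2 only 2 to 4 are there at a start; the rules pass over those that are not, and their reading is None.
At some moment in a run one of brush, clamp_red1, clamp_red2, clamp_black1, clamp_black2 may be knocked a few centimetres aside while the robot is not near it.
Once in a run the grip may slacken for a moment while it holds something.
It also fails if it takes over 210 s, if anything falls off the work surface, if the arm or the gripper's body presses on something with over 40 N, if the wrist force passes 120 N, or if a joint passes its speed limit or range.

ROBOT

A 6-joint arm with a two-finger parallel gripper is mounted at the origin on the work surface. World frame = base frame: x ahead of the robot, y to its left, z up, the work surface at z = 0. Lengths are in m, angles in rad, forces in N, time in s.
With the tool pointing down it reaches from about 0.25 to 0.725 m from the base axis. Payload 4 kg.
Tool frame: the origin (TCP) lies midway between the tips of the shut fingers; the grasp point (between the pads) lies 19 mm behind it; x points along the fingers, y is the direction in which the jaws open and shut, and the axes are right-handed (so a half turn about x gives the same grasp; the last joint's range is limited). The gripper opens to 85 mm and grips with 20 to 120 N. Pads are 22 mm wide; open, the fingers measure 114 mm over their backs; the gripper's body (76 mm by 85 mm) begins 54 mm behind the grasp point. The pads swing forward as they close: fully open they stand 13 mm farther back than shut.
Start: joints at [1.257, 0.241, 0.005, 1.335, 0, 1.571], TCP at [0.154, 0.476, 0.231] pointing down, gripper open.
Joint ranges: [-2.72, 2.72], [-1.05, 1.87], [-1.09, 1.28], [-1.99, 2.15], [-1.42, 1.44], [-3.14, 3.14]. Speed limits (rad/s): [2.79, 2.79, 3.14, 3.14, 3.14, 3.14].

INTERFACE

Orientations are given as a unit quaternion [x, y, z, w].
In Python, from workcell import * gives the robot as it stands.
- The arm moves only by the tool play_rows, never from a script. Its argument "plan" is a list of rows, each a list of 7 numbers: the shift along the tool's x, y, z in mm, then the turn, a rotation vector about the tool's x, y, z in rad, then the closure, from -1 (fully open) to 1 (shut). In form: [[x, y, z, rx, ry, rz, grip], ...]. A call has 1 to 20 rows; each row shifts and turns the commanded pose from where the row before left it, along the tool's axes as they then stand; what a row does not reach is not made up. A row lasts 1/12 s, in which the tool goes at most 41.7 mm and 7.16 degrees, less where a joint would pass 70% of its speed; a pose out of reach is approached as far as the arm can. A call with a gripper value outside its range is refused whole. The fingers move at their own pace and stop on an object; the grip force is fixed at half the most. Time passes only in rows, so rows that do not move let the fingers close. It gives the time, the measured TCP pose, the force and the opening at its end, in the units of the state.
- get_obs(): the state, without advancing time (a new reading comes with each control period).
- camera(name): name is "scene" or "top" or "wrist"; returns a dict with "frame" (400x640x3 uint8, red, green, blue), "depth" (400x640 float32, m along the optical axis (not along the pixel's ray), 0 where there is no reading), "fx", "fy", "cx", "cy" (pixels), "camera_from_world" (4x4, takes a point from world to camera coordinates). Camera axes: x right, y up, looking along -z (the intrinsics and any distortion apply to the point x, -y, -z); pixel columns grow to the right and rows downward; lengths in m; the calibration is good to about 2 mm. A picture is of the moment at which its call begins.
- job_done(): hands the job in, once; it reports no verdict.
Trained networks look in a picture, given as the dict that the camera call returned (one of the last four; its "shot" number tells which), for a name from the list of things; names that differ only in an ending like _2 or _b are one class to them, and where a whole thing is asked for, a point or a joint stands for the part that bears it (a point fixed in the world has none). Each returns a list of dicts, best first, with "confidence" (0 to 1); they miss things now and then, are a little off and sometimes report something else, mostly with a low value. They report only what shows in the picture. A call takes as long as a camera call. They do not tell look-alikes from the thing itself.
- search_frame(thing, picture): "centre" ([x, y, z] in m, in world coordinates, good to about 4 mm: the middle of the surface that is visible of it).
- pinpoint(thing, picture): "centre" ([x, y, z] in m, in world coordinates, good to about 4 mm: a listed point, or the origin of a listed thing).
The state is a dict: "clock": time; "joint_pos": joint angles; "joint_vel": joint speeds; "tau": joint torques, N m; "eef_pos": TCP position; "tool_rot": TCP orientation; "ft_force": force on the tool from outside, world axes, zero at the start; "ft_torque": the same for the moment, N m; "grip_width": finger opening in m.
Only numpy, scipy, OpenCV 4.12 (cv2) and the standard library are available. Lean on these libraries where they do the work, as an engineer would, in place of code of your own. Each camera call takes 0.05 s, during which the arm holds its last target. There are 200 camera calls.

## Working session

There is one attempt and no reset: what is moved stays moved. The work goes in short steps, Python scripts to look and compute and a tool call to move; the robot and the scene stay as the last step left them, time stands still between calls to the robot, and variables do not carry over. Pictures are saved under pics/ and viewed, about 12 in all and at most 16, crops included, and the job is handed in when it is done.

Besides the shell and the picture viewer there is one more tool, called after "Emit:" as a command line: name --pt "numbers of a row" for each row, then --argument value for the rest. play_rows: Moves the arm, as the interface text tells. Its arguments: {"type":"object","properties":{"plan":{"type":"array","items":{"type":"array","items":{"type":"number"}}}},"required":["plan"]}

```bash
mkdir -p pics; cat > h.py <<'E'
from workcell import *
import numpy as np, cv2
from scipy.spatial.transform import Rotation as R
def save(p,n,crop=None,s=1):
    f=p["frame"][:,:,::-1]
    if crop: f=f[crop[1]:crop[3],crop[0]:crop[2]]
    cv2.imwrite("pics/"+n,cv2.resize(f,None,fx=s,fy=s,interpolation=cv2.INTER_CUBIC))
def cloud(p):
    d=p["depth"];v,u=np.mgrid[:d.shape[0],:d.shape[1]]
    x=(u-p["cx"])/p["fx"]*d;y=-(v-p["cy"])/p["fy"]*d
    P=np.stack([x,y,-d,np.ones_like(d)],-1)@np.linalg.inv(p["camera_from_world"]).T
    P=P[...,:3];P[d==0]=np.nan;return P
def pix(p,w):
    c=p["camera_from_world"]@np.r_[w,1]
    return p["cx"]+p["fx"]*c[0]/-c[2],p["cy"]+p["fy"]*c[1]/c[2]
def show(f,n,p,k=3):
    for r in f(n,p)[:k]: print(f.__name__,n,np.round(r["centre"],3),round(r["confidence"],2),np.round(pix(p,r["centre"])))
E
python3 - <<'E'
from h import *
o=get_obs();print(o)
t=camera("top");save(t,"top0.png",s=1.25)
s=camera("scene");save(s,"scene0.png",s=1.25)
for n in "case trough liner_red liner_black lid_hinge lid_front latch_left_pivot latch_left_tip latch_right_pivot latch_right_tip tray brush rack socket protector bolt".split(): show(pinpoint,n,t,2)
for n in "clamp_red1 clamp_black1".split(): show(pinpoint,n,t,6)
for n in "lid_hinge lid_front latch_left_pivot latch_right_pivot".split(): show(pinpoint,n,s,2)
E
```

```text
{'clock': 0.0, 'joint_pos': array([1.25702022e+00, 2.41406801e-01, 3.70941078e-03, 1.33518892e+00,
       8.57523594e-06, 1.57079941e+00]), 'joint_vel': array([-0.00173055,  0.0010566 ,  0.00055593, -0.0008962 , -0.00027   ,
       -0.00044387]), 'tau': array([-8.91993295e-05, -3.72321439e+01,  2.52406883e+01,  1.70557637e-02,
       -2.42211166e-05, -4.94581528e-06]), 'eef_pos': array([0.15412777, 0.4749841 , 0.23041038]), 'tool_rot': array([ 0.10975372,  0.6985402 , -0.11121246,  0.6983033 ]), 'ft_force': array([0.26541676, 0.15093882, 0.08503465]), 'ft_torque': array([ 0.0127221 ,  0.04907438, -0.01514169]), 'grip_width': 0.08514347275516061}
call case [0.513 0.125 0.003] 0.65 [223. 203.]
call trough [0.44  0.126 0.006] 0.74 [221. 231.]
call liner_red [0.584 0.125 0.007] 0.65 [224. 176.]
call liner_black [0.506 0.127 0.   ] 0.81 [222. 206.]
call liner_black [ 0.484 -0.061  0.001] 0.31 [294. 215.]
call lid_hinge [ 0.736 -0.113 -0.002] 0.28 [315. 123.]
call lid_hinge [0.586 0.284 0.283] 0.19 [123. 144.]
call lid_front [0.507 0.284 0.278] 0.81 [121. 181.]
call lid_front [0.437 0.126 
[... 592 characters left out ...]
tector [ 0.745 -0.032  0.001] 0.73 [285. 119.]
call bolt [ 0.745 -0.21  -0.003] 0.42 [351. 119.]
call bolt [0.432 0.289 0.317] 0.25 [107. 215.]
call clamp_red1 [ 0.456 -0.438  0.001] 0.62 [442. 227.]
call clamp_red1 [ 0.524 -0.293  0.006] 0.49 [385. 200.]
call clamp_black1 [ 0.296 -0.222 -0.001] 0.84 [358. 290.]
call clamp_black1 [ 0.539 -0.228  0.008] 0.6 [359. 194.]
call lid_hinge [0.509 0.238 0.06 ] 0.68 [435. 274.]
call lid_hinge [ 0.521 -0.291  0.009] 0.53 [263. 188.]
call lid_front [0.585 0.124 0.004] 0.51 [373. 283.]
call lid_front [0.432 0.288 0.324] 0.29 [502. 183.]
call latch_left_pivot [0.432 0.278 0.284] 0.51 [492. 195.]
call latch_right_pivot [0.577 0.282 0.284] 0.65 [459. 240.]
```

View pics/top0.png

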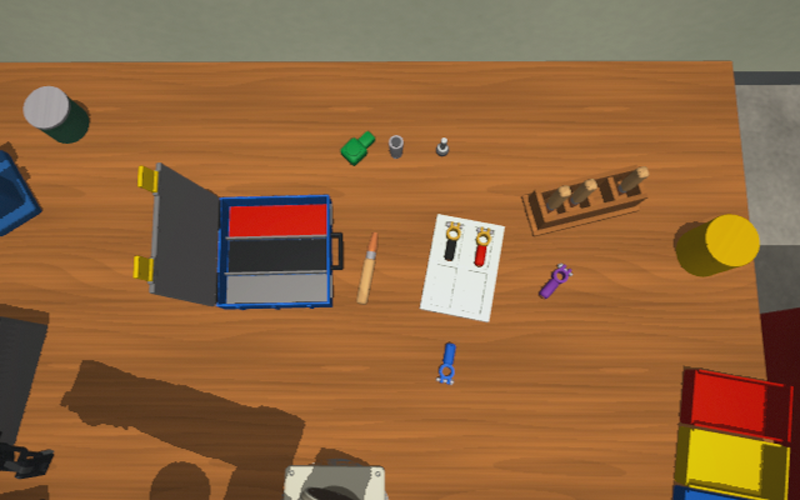

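View pics/scene0.png

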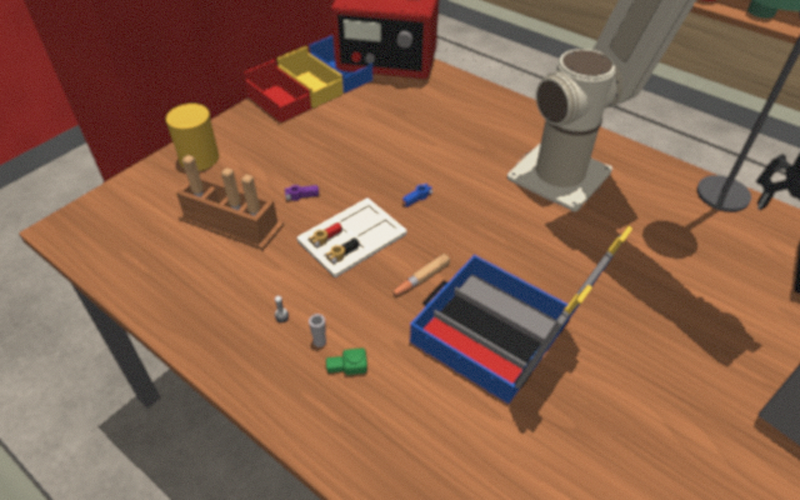

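Top view (shown at 1.25x):
- The case has its hinge to the left (+y), a red far row, a black middle row and a grey trough nearest the robot.
- The brush is at (368,268).
- The tray holds a black clamp at (452,240) and a red clamp at (482,248).
- Possible mix-ups: the purple look-alike at (555,282) and the blue look-alike at (447,362).

I choose the two clamps in the tray. Next I measure axes and check them in a close crop.

```bash
cat > seg.py <<'E'
from h import *
def pca(m,P,name):
    q=P[m];q=q[~np.isnan(q).any(1)]
    (cx,cy),(w,h),a=cv2.minAreaRect((q[:,:2]*1000).astype(np.float32))
    print(name,len(q),"mean",np.round(np.median(q,0),3),"rect c",round(cx),round(cy),"size",round(w),round(h),"ang",round(a,1), "zmax",np.round(np.percentile(q[:,2],95),3))
    u,s,vt=np.linalg.svd(q[:,:2]-q[:,:2].mean(0),full_matrices=False);print("   yaw",round(np.degrees(np.arctan2(vt[0,1],vt[0,0])),1),"mean",np.round(q.mean(0),3))
def box(P,x0,x1,y0,y1,z0,z1):
    return (P[...,0]>x0)&(P[...,0]<x1)&(P[...,1]>y0)&(P[...,1]<y1)&(P[...,2]>z0)&(P[...,2]<z1)
E
python3 - <<'E'
from seg import *
t=camera("top");P=cloud(t);f=t["frame"].astype(int);r,g,b=f[...,0],f[...,1],f[...,2]
hsv=cv2.cvtColor(t["frame"],cv2.COLOR_RGB2HSV)
save(t,"crop1.png",(260,150,480,330),3.5)
red=(r>130)&(g<60)&(b<60)
pca(red&box(P,.4,.7,0,.25,-.01,.05),P,"liner red")
blk=(f.max(-1)<70)
pca(blk&box(P,.45,.56,.03,.22,-.01,.03),P,"liner black")
gr=(f.max(-1)-f.min(-1)<25)&(r>90)
pca(gr&box(P,.38,.5,.0,.25,-.01,.015),P,"trough")
pca(box(P,.38,.7,-.02,.3,.05,.07),P,"rim")
pca(box(P,.38,.7,.2,.4,.09,.28),P,"lid")
pca(box(P,.38,.60,-.11,-.02,.006,.03),P,"brush")
pca((f.min(-1)>190)&box(P,.35,.65,-.4,-.15,.0,.018),P,"tray")
pca(box(P,.46,.6,-.265,-.19,.019,.05),P,"black clamp")
pca(box(P,.46,.6,-.33,-.265,.019,.05),P,"red clamp")
pca(red&box(P,.46,.6,-.33,-.265,.019,.05),P,"red sleeve")
pca(blk&box(P,.46,.6,-.265,-.19,.019,.05),P,"black sleeve")
E
```

```text
liner red 1807 mean [0.585 0.13  0.007] rect c 586 131 size 66 201 ang 1.7 zmax 0.011
   yaw 91.7 mean [0.586 0.13  0.007]
liner black 1835 mean [0.511 0.125 0.007] rect c 512 125 size 68 189 ang 1.9 zmax 0.011
   yaw 91.7 mean [0.512 0.125 0.007]
trough 1718 mean [0.442 0.127 0.006] rect c 440 138 size 68 225 ang 5.6 zmax 0.01
   yaw 91.9 mean [0.442 0.127 0.006]
rim 1033 mean [0.513 0.179 0.06 ] rect c 513 127 size 227 226 ang 1.5 zmax 0.067
   yaw 84.4 mean [0.513 0.149 0.06 ]
lid 4432 mean [0.505 0.26  0.201] rect c 509 261 size 222 43 ang 1.9 zmax 0.277
   yaw -178.4 mean [0.506 0.259 0.196]
brush 496 mean [ 0.477 -0.061  0.02 ] rect c 493 -65 size 86 213 ang 89.2 zmax 0.025
   yaw 171.5 mean [ 0.479 -0.062  0.019]
tray 3314 mean [ 0.469 -0.253  0.012] rect c 488 -254 size 139 199 ang 79.3 zmax 0.017
   yaw 169.4 mean [ 0.476 -0.251  0.011]
black clamp 277 mean [ 0.539 -0.231  0.029] rect c 528 -231 size 76 117 ang 80.4 zmax 0.034
   yaw 170.9 mean [ 0.539 -0.232  0.028]
red clamp 258 mean [ 0.528 -0.292  0.03 ] rect c 524 -301 size 124 54 ang 8.7 zmax 0.035
   yaw 171.7 mean [ 0.529 -0.293  0.029]
red sleeve 104 mean [ 0.509 -0.288  0.03 ] rect c 510 -289 size 16 40 ang 78.7 zmax 0.034
   yaw 169.2 mean [ 0.509 -0.288  0.03 ]
black sleeve 106 mean [ 0.519 -0.227  0.03 ] rect c 520 -227 size 17 38 ang 78.4 zmax 0.034
   yaw 168.7 mean [ 0.52  -0.227  0.03 ]
```

View pics/crop1.png

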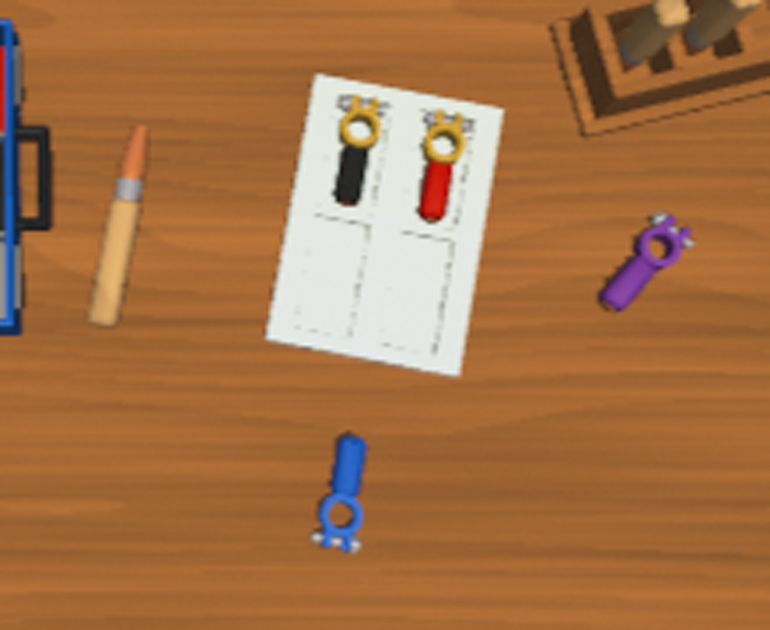

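The crop shows brass collars and bolt ears on the black clamp at (350,150) and the red one at (437,165), both in tray pockets. The purple (640,260) and blue (345,490) look-alikes lie outside the tray, and the other two pockets are empty. The brush comes first.

```bash
cat > go.py <<'E'
import sys
from h import *
def go(*a):
    o=get_obs();M=R.from_quat(o["tool_rot"]).as_matrix()
    print("pos",np.round(o["eef_pos"]*1000),"toolx",np.round(M[:,0],2),"yaw_y %.1f"%np.degrees(np.arctan2(M[1,1],M[0,1])),"F",np.round(o["ft_force"],1),"w %.4f"%o["grip_width"],"t %.1f"%o["clock"],"j",np.round(o["joint_pos"],2))
    if a:
        x,y,z,yaw=a
        for k in (0,180):
            w=np.radians(yaw+k);Y=np.array([np.cos(w),np.sin(w),0]);X=np.array([0,0,-1.]);T=np.stack([X,Y,np.cross(X,Y)],1)
            rv=R.from_matrix(M.T@T).as_rotvec()
            print("rot",np.round(rv,3),"then shift mm",np.round(T.T@(np.array([x,y,z])-o["eef_pos"]*1000),1))
if __name__=="__main__": go(*map(float,sys.argv[1:]))
E
python3 go.py 474 -59 120 79.3
```

```text
pos [154. 476. 231.] toolx [-0. -0. -1.] yaw_y 72.0 F [0.8 0.3 1.2] w 0.0852 t 1.2 j [1.26 0.24 0.   1.34 0.   1.57]
rot [-0.127 -0.     0.   ] then shift mm [ 111.3 -465.9  413.4]
rot [3.015 0.    0.   ] then shift mm [ 111.3  465.9 -413.4]
```

Emit:
play_rows --pt "0 0 0 -0.0635 0 0 -0.5" --pt "0 0 0 -0.0635 0 0 -0.5" --pt "6.2 -25.9 23 0 0 0 -0.5" --pt "6.2 -25.9 23 0 0 0 -0.5" --pt "6.2 -25.9 23 0 0 0 -0.5" --pt "6.2 -25.9 23 0 0 0 -0.5" --pt "6.2 -25.9 23 0 0 0 -0.5" --pt "6.2 -25.9 23 0 0 0 -0.5" --pt "6.2 -25.9 23 0 0 0 -0.5" --pt "6.2 -25.9 23 0 0 0 -0.5" --pt "6.2 -25.9 23 0 0 0 -0.5" --pt "6.2 -25.9 23 0 0 0 -0.5" --pt "6.2 -25.9 23 0 0 0 -0.5" --pt "6.2 -25.9 23 0 0 0 -0.5" --pt "6.2 -25.9 23 0 0 0 -0.5" --pt "6.2 -25.9 23 0 0 0 -0.5" --pt "6.2 -25.9 23 0 0 0 -0.5" --pt "6.2 -25.9 23 0 0 0 -0.5" --pt "6.2 -25.9 23 0 0 0 -0.5" --pt "6.2 -25.9 23 0 0 0 -0.5"

```text
clock: 2.92
eef_pos: [0.4753, -0.0612, 0.1195]
tool_rot: [0.066, 0.704, -0.066, 0.704]
ft_force: [0.1, -0.1, 0.5]
grip_width: 0.0642
```

```bash
python3 - <<'E'
from seg import *
w=camera("wrist");save(w,"wrist1.png",s=1)
show(pinpoint,"brush",w);P=cloud(w)
f=w["frame"].astype(int)
for lo in (.006,):
    m=box(P,.38,.60,-.10,-.02,lo,.04);pca(m,P,"brush")
    hsv=cv2.cvtColor(w["frame"],cv2.COLOR_RGB2HSV)
    q=P[m];
    for x in (.42,.45,.47,.49,.53): s=q[abs(q[:,0]-x)<.003]; print(x,len(s),np.round(s[:,1].min() if len(s) else 0,3),np.round(s[:,1].max() if len(s) else 0,3))
E
python3 go.py 474 -59 3 79.3
```

```text
call brush [ 0.485 -0.054 -0.002] 0.73 [329. 204.]
brush 5524 mean [ 0.467 -0.056  0.02 ] rect c 484 -59 size 22 151 ang 79.7 zmax 0.022
   yaw -10.3 mean [ 0.471 -0.056  0.019]
0.42 314 -0.059 -0.036
0.45 284 -0.064 -0.041
0.47 258 -0.068 -0.045
0.49 235 -0.071 -0.049
0.53 157 -0.077 -0.056
pos [477. -63. 119.] toolx [ 0. -0. -1.] yaw_y 79.0 F [0.1 0.7 0.4] w 0.0639 t 3.0 j [-0.13  0.28 -0.24  1.04 -0.    0.06]
rot [-0.006  0.001  0.001] then shift mm [115.9   3.7  -3.5]
rot [ 3.136e+00  2.000e-03 -2.000e-03] then shift mm [115.9  -3.7   3.5]
```

View pics/wrist1.png

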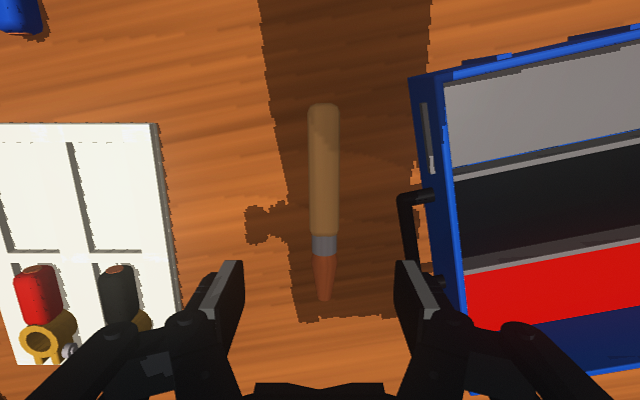

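Emit:
play_rows --pt "16 2 -1 0 0 0 0" --pt "16 2 -1 0 0 0 0" --pt "16 0.5 -0.5 0 0 0 0" --pt "16 0 0 0 0 0 0" --pt "16 0 0 0 0 0 0" --pt "16 0 0 0 0 0 0" --pt "12 0 0 0 0 0 0" --pt "8 0 0 0 0 0 0" --pt "0 0 0 0 0 0 0" --pt "0 0 0 0 0 0 1" --pt "0 0 0 0 0 0 1" --pt "0 0 0 0 0 0 1" --pt "0 0 0 0 0 0 1" --pt "0 0 0 0 0 0 1" --pt "0 0 0 0 0 0 1" --pt "0 0 0 0 0 0 1"

```text
clock: 4.35
eef_pos: [0.4738, -0.0545, 0.0046]
tool_rot: [0.066, 0.703, -0.066, 0.705]
ft_force: [0.1, 0.3, 6.0]
grip_width: 0.0203
```

```bash
python3 go.py
```

```text
pos [474. -55.   5.] toolx [ 0. -0. -1.] yaw_y 79.3 F [0.1 0.3 6. ] w 0.0203 t 4.3 j [-0.11  0.42 -0.4   0.75  0.    0.07]
```

Emit:
play_rows --pt "-5 0 0 0 0 0 1" --pt "-15 0 0 0 0 0 1" --pt "-20 0 0 0 0 0 1" --pt "-20 0 0 0 0 0 1" --pt "-20 0 0 0 0 0 1" --pt "-20 0 0 0 0 0 1" --pt "-10 0 0 0.113 0 0 1" --pt "0 0 0 0.113 0 0 1" --pt "0 0 0 0.113 0 0 1" --pt "0 0 0 0.113 0 0 1" --pt "0 0 0 0.113 0 0 1" --pt "0 0 0 0.113 0 0 1" --pt "0 0 0 0.113 0 0 1" --pt "0 0 0 0.113 0 0 1" --pt "0 0 0 0.113 0 0 1" --pt "0 0 0 0.113 0 0 1" --pt "0 0 0 0.113 0 0 1" --pt "0 0 0 0.113 0 0 1" --pt "0 0 0 0 0 0 1"

```text
clock: 5.93
eef_pos: [0.4725, -0.0545, 0.1136]
tool_rot: [0.493, 0.507, -0.494, 0.506]
ft_force: [0.3, -0.2, -0.9]
grip_width: 0.0207
```

```bash
python3 go.py 439 134 11 1.7
```

```text
pos [473. -55. 114.] toolx [-0. -0. -1.] yaw_y 1.5 F [ 0.3 -0.2 -0.9] w 0.0207 t 5.9 j [-0.11  0.28 -0.26  1.03 -0.    1.43]
rot [-0.004 -0.     0.001] then shift mm [ 102.6  -27.9 -189.4]
rot [3.138e+00 1.000e-03 0.000e+00] then shift mm [102.6  27.9 189.4]
```

Emit:
play_rows --pt "0 -3.5 -23.7 0 0 0 1" --pt "0 -3.5 -23.7 0 0 0 1" --pt "0 -3.5 -23.7 0 0 0 1" --pt "0 -3.5 -23.7 0 0 0 1" --pt "0 -3.5 -23.7 0 0 0 1" --pt "0 -3.5 -23.7 0 0 0 1" --pt "0 -3.5 -23.7 0 0 0 1" --pt "0 -3.5 -23.7 0 0 0 1" --pt "0 0 0 0 0 0 1" --pt "20 0 0 0 0 0 1" --pt "20 0 0 0 0 0 1" --pt "20 0 0 0 0 0 1" --pt "20 0 0 0 0 0 1" --pt "12 0 0 0 0 0 1" --pt "7 0 0 0 0 0 1" --pt "0 0 0 0 0 0 1"

```text
clock: 7.27
eef_pos: [0.4408, 0.134, 0.0163]
tool_rot: [0.493, 0.507, -0.492, 0.508]
ft_force: [-0.6, -0.7, 7.4]
grip_width: 0.0205
```

```bash
python3 go.py
```

```text
pos [441. 134.  16.] toolx [ 0.  0. -1.] yaw_y 1.7 F [-0.6 -0.7  7.4] w 0.0205 t 7.3 j [ 0.3   0.38 -0.43  0.76 -0.    1.84]
```

Emit:
play_rows --pt "-3 0 0 0 0 0 0.1" --pt "0 0 0 0 0 0 0.1" --pt "0 0 0 0 0 0 0.1" --pt "0 0 0 0 0 0 0.1" --pt "-15 0 0 0 0 0 0.1" --pt "-20 0 0 0 0 0 0" --pt "-25 0 0 0 0 0 0" --pt "-25 0 0 0 0 0 0" --pt "-25 0 0 0 0 0 0" --pt "0 5 30 0 0 0 0" --pt "0 10 30 0 0 0 0" --pt "0 10 30 0 0 0 0" --pt "0 10 30 0 0 0 0" --pt "0 10 30 0 0 0 0" --pt "0 10 30 0 0 0 0" --pt "0 10 30 0 0 0 0" --pt "0 10 30 0 0 0 -0.4" --pt "0 0 0 0 0 0 -0.4"

```text
clock: 8.77
eef_pos: [0.5222, -0.1083, 0.1269]
tool_rot: [0.494, 0.505, -0.495, 0.506]
ft_force: [1.0, 0.2, -0.3]
grip_width: 0.0599
```

```bash
python3 - <<'E'
from seg import *
t=camera("top");P=cloud(t)
show(pinpoint,"brush",t);show(pinpoint,"clamp_black1",t,4);show(pinpoint,"clamp_red1",t,4)
pca(box(P,.413,.468,.03,.23,.014,.05),P,"brush")
E
python3 go.py 527 -230 120 79.1
```

```text
call brush [0.444 0.121 0.003] 0.87 [224. 230.]
call clamp_black1 [ 0.537 -0.226  0.006] 0.77 [359. 195.]
call clamp_black1 [ 0.296 -0.223  0.   ] 0.63 [358. 290.]
call clamp_red1 [ 0.455 -0.436  0.   ] 0.61 [441. 227.]
call clamp_red1 [ 0.52  -0.291  0.009] 0.54 [384. 201.]
brush 449 mean [0.443 0.148 0.026] rect c 434 157 size 151 53 ang 85.1 zmax 0.039
   yaw -87.8 mean [0.442 0.153 0.026]
pos [ 520. -103.  127.] toolx [-0.  0. -1.] yaw_y 1.6 F [ 1.1  0.3 -0.9] w 0.0599 t 9.0 j [-0.2   0.37 -0.1   1.11  0.    1.35]
rot [-1.352e+00 -3.000e-03  1.000e-03] then shift mm [   6.9 -123.6   30.9]
rot [1.79e+00 1.00e-03 3.00e-03] then shift mm [  6.9 123.6 -30.9]
```

Emit:
play_rows --pt "0 0 0 -0.1127 0 0 -0.4" --pt "0 0 0 -0.1127 0 0 -0.4" --pt "0 0 0 -0.1127 0 0 -0.4" --pt "0 0 0 -0.1127 0 0 -0.4" --pt "0 0 0 -0.1127 0 0 -0.4" --pt "0 0 0 -0.1127 0 0 -0.4" --pt "0 0 0 -0.1127 0 0 -0.4" --pt "0 0 0 -0.1127 0 0 -0.4" --pt "0 0 0 -0.1127 0 0 -0.4" --pt "0 0 0 -0.1127 0 0 -0.4" --pt "0 0 0 -0.1127 0 0 -0.4" --pt "0 0 0 -0.1127 0 0 -0.4" --pt "0 -30 7.5 0 0 0 -0.4" --pt "0 -30 7.5 0 0 0 -0.4" --pt "0 -30 7.5 0 0 0 -0.4" --pt "0 -30 7.5 0 0 0 -0.4" --pt "0 0 0 0 0 0 -0.4"

```text
clock: 10.38
eef_pos: [0.5281, -0.2303, 0.1277]
tool_rot: [0.067, 0.704, -0.069, 0.704]
ft_force: [1.0, -0.6, -0.3]
grip_width: 0.0598
```

```bash
python3 - <<'E'
from seg import *
w=camera("wrist");P=cloud(w)
show(pinpoint,"clamp_black1",w,4);show(pinpoint,"clamp_red1",w,4)
f=w["frame"].astype(int)
pca((f.max(-1)<70)&box(P,.47,.56,-.26,-.20,.02,.045),P,"black sleeve")
pca((f[...,0]>110)&(f[...,1]<60)&box(P,.47,.56,-.33,-.265,.02,.045),P,"red sleeve")
E
python3 go.py 527 -230 18 79.1
```

```text
call clamp_black1 [ 0.539 -0.227  0.005] 0.93 [326. 206.]
call clamp_red1 [ 0.526 -0.29   0.003] 0.89 [242. 204.]
call clamp_red1 [ 0.453 -0.433  0.001] 0.85 [ 32. 147.]
black sleeve 1553 mean [ 0.518 -0.226  0.029] rect c 528 -227 size 22 59 ang 84.5 zmax 0.031
   yaw -10.9 mean [ 0.519 -0.226  0.029]
red sleeve 1257 mean [ 0.509 -0.287  0.029] rect c 508 -286 size 18 42 ang 78.8 zmax 0.031
   yaw -10.9 mean [ 0.508 -0.286  0.029]
pos [ 528. -226.  127.] toolx [-0.  0. -1.] yaw_y 79.2 F [0.2 0.6 0.1] w 0.0599 t 10.5 j [-0.4   0.45  0.03  1.15  0.   -0.22]
rot [ 0.001 -0.001 -0.001] then shift mm [109.4  -4.3   0.3]
rot [-3.141e+00  1.000e-03 -2.000e-03] then shift mm [109.4   4.3  -0.3]
```

Emit:
play_rows --pt "20 0 0 0 0 0 -0.4" --pt "20 0 0 0 0 0 -0.4" --pt "20 0 0 0 0 0 -0.4" --pt "20 0 0 0 0 0 -0.4" --pt "15 0 0 0 0 0 -0.4" --pt "10 0 0 0 0 0 -0.4" --pt "6 0 0 0 0 0 -0.4" --pt "0 0 0 0 0 0 1" --pt "0 0 0 0 0 0 1" --pt "0 0 0 0 0 0 1" --pt "0 0 0 0 0 0 1" --pt "0 0 0 0 0 0 1" --pt "0 0 0 0 0 0 1" --pt "0 0 0 0 0 0 1"

```text
clock: 11.7
eef_pos: [0.5291, -0.2274, 0.0182]
tool_rot: [0.067, 0.703, -0.067, 0.705]
ft_force: [-1.2, 0.9, 6.4]
grip_width: 0.0183
```

```bash
python3 go.py
```

```text
pos [ 529. -227.   18.] toolx [ 0. -0. -1.] yaw_y 79.1 F [-1.2  0.9  6.4] w 0.0183 t 11.7 j [-0.41  0.56 -0.11  0.9   0.   -0.22]
```

Emit:
play_rows --pt "-5 0 0 0 0 0 1" --pt "-15 0 0 0 0 0 1" --pt "-20 0 0 0 0 0 1" --pt "-20 0 0 0 0 0 1" --pt "-20 0 0 0 0 0 1" --pt "-20 0 0 0 0 0 1" --pt "-10 0 0 0.1127 0 0 1" --pt "0 0 0 0.1127 0 0 1" --pt "0 0 0 0.1127 0 0 1" --pt "0 0 0 0.1127 0 0 1" --pt "0 0 0 0.1127 0 0 1" --pt "0 0 0 0.1127 0 0 1" --pt "0 0 0 0.1127 0 0 1" --pt "0 0 0 0.1127 0 0 1" --pt "0 0 0 0.1127 0 0 1" --pt "0 0 0 0.1127 0 0 1" --pt "0 0 0 0.1127 0 0 1" --pt "0 0 0 0.1127 0 0 1" --pt "0 0 0 0 0 0 1"

```text
clock: 13.28
eef_pos: [0.5274, -0.227, 0.1263]
tool_rot: [0.493, 0.507, -0.494, 0.506]
ft_force: [0.1, -0.1, -2.5]
grip_width: 0.0183
```

```bash
python3 go.py 510 120 19 1.7
```

```text
pos [ 527. -227.  126.] toolx [-0.  0. -1.] yaw_y 1.5 F [ 0.1 -0.1 -2.5] w 0.0183 t 13.3 j [-0.41  0.45  0.03  1.15 -0.    1.14]
rot [-0.004 -0.     0.001] then shift mm [ 107.3   -7.1 -347.4]
rot [3.138e+00 2.000e-03 1.000e-03] then shift mm [107.3   7.1 347.4]
```

Emit:
play_rows --pt "0 -0.6 -26.7 0 0 0 1" --pt "0 -0.6 -26.7 0 0 0 1" --pt "0 -0.6 -26.7 0 0 0 1" --pt "0 -0.6 -26.7 0 0 0 1" --pt "0 -0.6 -26.7 0 0 0 1" --pt "0 -0.6 -26.7 0 0 0 1" --pt "0 -0.6 -26.7 0 0 0 1" --pt "0 -0.6 -26.7 0 0 0 1" --pt "0 -0.6 -26.7 0 0 0 1" --pt "0 -0.6 -26.7 0 0 0 1" --pt "0 -0.6 -26.7 0 0 0 1" --pt "0 -0.6 -26.7 0 0 0 1" --pt "0 -0.6 -26.7 0 0 0 1" --pt "20 0 0 0 0 0 1" --pt "20 0 0 0 0 0 1" --pt "20 0 0 0 0 0 1" --pt "20 0 0 0 0 0 1" --pt "14 0 0 0 0 0 1" --pt "8 0 0 0 0 0 1" --pt "0 0 0 0 0 0 1"

```text
clock: 14.95
eef_pos: [0.5087, 0.1192, 0.0227]
tool_rot: [0.491, 0.508, -0.494, 0.507]
ft_force: [-0.4, 0.0, -2.5]
grip_width: 0.0183
```

```bash
python3 go.py
```

```text
pos [509. 119.  23.] toolx [-0. -0. -1.] yaw_y 1.7 F [-0.4  0.  -2.5] w 0.0183 t 14.9 j [ 0.23  0.47 -0.25  0.86 -0.    1.77]
```

Emit:
play_rows --pt "4 0 0 0 0 0 1" --pt "0 0 0 0 0 0 1" --pt "0 0 0 0 0 0 0.2" --pt "0 0 0 0 0 0 0.2" --pt "0 0 0 0 0 0 0.2" --pt "-15 0 0 0 0 0 0.2" --pt "-20 0 0 0 0 0 0.2" --pt "-25 0 0 0 0 0 0" --pt "-25 0 0 0 0 0 0" --pt "-25 0 0 0 0 0 0" --pt "0 -0.5 35 0 0 0 0" --pt "0 -0.5 37 0 0 0 -0.4" --pt "0 -0.5 37 0 0 0 -0.4" --pt "0 -0.5 37 0 0 0 -0.4" --pt "0 -0.5 37 0 0 0 -0.4" --pt "0 -0.5 37 0 0 0 -0.4" --pt "0 -0.5 37 0 0 0 -0.4" --pt "0 -0.5 37 0 0 0 -0.4" --pt "0 -0.5 37 0 0 0 -0.4" --pt "0 -0.5 37 0 0 0 -0.4"

```text
clock: 16.62
eef_pos: [0.5159, -0.2503, 0.1316]
tool_rot: [0.493, 0.506, -0.493, 0.508]
ft_force: [0.9, 0.7, -0.6]
grip_width: 0.0599
```

Emit:
play_rows --pt "0 0 20 0 0 0 -0.4" --pt "0 0 20 -0.1127 0 0 -0.4" --pt "0 0 0 -0.1127 0 0 -0.4" --pt "0 0 0 -0.1127 0 0 -0.4" --pt "0 0 0 -0.1127 0 0 -0.4" --pt "0 0 0 -0.1127 0 0 -0.4" --pt "0 0 0 -0.1127 0 0 -0.4" --pt "0 0 0 -0.1127 0 0 -0.4" --pt "0 0 0 -0.1127 0 0 -0.4" --pt "0 0 0 -0.1127 0 0 -0.4" --pt "0 0 0 -0.1127 0 0 -0.4" --pt "0 0 0 -0.1127 0 0 -0.4" --pt "0 0 0 -0.1127 0 0 -0.4" --pt "0 0 0 0 0 0 -0.4"

```text
clock: 17.78
eef_pos: [0.5172, -0.2884, 0.1314]
tool_rot: [0.066, 0.704, -0.067, 0.704]
ft_force: [-0.2, -0.9, 0.4]
grip_width: 0.0597
```

```bash
python3 - <<'E'
from seg import *
w=camera("wrist");P=cloud(w);f=w["frame"].astype(int)
show(pinpoint,"clamp_red1",w,4)
pca((f[...,0]>110)&(f[...,1]<60)&box(P,.45,.56,-.35,-.24,.015,.045),P,"red sleeve")
t=camera("top");show(pinpoint,"clamp_black1",t,4);show(pinpoint,"clamp_red1",t,4);show(pinpoint,"brush",t,1)
P=cloud(t);pca(box(P,.48,.545,.03,.22,.019,.05),P,"black")
E
python3 go.py 515 -288 16 79.1
```

```text
call clamp_red1 [ 0.528 -0.294  0.006] 0.95 [314. 207.]
call clamp_red1 [ 0.492 -0.252  0.   ] 0.51 [360. 150.]
red sleeve 920 mean [ 0.5   -0.287  0.029] rect c 506 -287 size 18 37 ang 78.5 zmax 0.031
   yaw -15.3 mean [ 0.501 -0.287  0.029]
call clamp_black1 [0.516 0.114 0.006] 0.79 [227. 202.]
call clamp_red1 [ 0.457 -0.438  0.   ] 0.69 [442. 226.]
call brush [0.443 0.119 0.003] 0.68 [224. 230.]
black 285 mean [0.513 0.108 0.029] rect c 524 143 size 155 44 ang 85.7 zmax 0.033
   yaw -100.9 mean [0.515 0.111 0.028]
pos [ 517. -288.  131.] toolx [ 0. -0. -1.] yaw_y 79.0 F [-0.9 -0.3  0.5] w 0.0600 t 18.1 j [-0.51  0.48  0.09  1.18 -0.   -0.32]
rot [-0.001  0.     0.   ] then shift mm [114.8  -0.   -2. ]
rot [ 3.14  0.   -0.  ] then shift mm [114.8   0.    2. ]
```

Black is down at (0.516, 0.114). Now grasp red.

Emit:
play_rows --pt "20 0 -1 0 0 0 -0.4" --pt "20 0 0 0 0 0 -0.4" --pt "20 0 0 0 0 0 -0.4" --pt "20 0 0 0 0 0 -0.4" --pt "17 0 0 0 0 0 -0.4" --pt "10 0 0 0 0 0 -0.4" --pt "8 0 0 0 0 0 -0.4" --pt "0 0 0 0 0 0 1" --pt "0 0 0 0 0 0 1" --pt "0 0 0 0 0 0 1" --pt "0 0 0 0 0 0 1" --pt "0 0 0 0 0 0 1" --pt "0 0 0 0 0 0 1" --pt "0 0 0 0 0 0 1"

```text
clock: 19.25
eef_pos: [0.517, -0.2888, 0.0172]
tool_rot: [0.067, 0.703, -0.068, 0.705]
ft_force: [-0.4, -0.0, 6.8]
grip_width: 0.0183
```

Emit:
play_rows --pt "-5 0 0 0 0 0 1" --pt "-15 0 0 0 0 0 1" --pt "-20 0 0 0 0 0 1" --pt "-20 0 0 0 0 0 1" --pt "-20 0 0 0 0 0 1" --pt "-20 0 0 0 0 0 1" --pt "-10 0 0 0.1127 0 0 1" --pt "0 0 0 0.1127 0 0 1" --pt "0 0 0 0.1127 0 0 1" --pt "0 0 0 0.1127 0 0 1" --pt "0 0 0 0.1127 0 0 1" --pt "0 0 0 0.1127 0 0 1" --pt "0 0 0 0.1127 0 0 1" --pt "0 0 0 0.1127 0 0 1" --pt "0 0 0 0.1127 0 0 1" --pt "0 0 0 0.1127 0 0 1" --pt "0 0 0 0.1127 0 0 1" --pt "0 0 0 0.1127 0 0 1" --pt "0 0 0 0 0 0 1"

```text
clock: 20.83
eef_pos: [0.5154, -0.2877, 0.1251]
tool_rot: [0.493, 0.507, -0.494, 0.506]
ft_force: [-0.0, 0.8, -1.5]
grip_width: 0.0187
```

```bash
python3 go.py 584 120 19 1.7
```

```text
pos [ 515. -288.  125.] toolx [-0.  0. -1.] yaw_y 1.5 F [-0.   0.8 -1.5] w 0.0187 t 20.8 j [-0.51  0.48  0.07  1.16  0.    1.04]
rot [-0.003 -0.001  0.002] then shift mm [ 106.1   80.7 -405.5]
rot [3.138e+00 3.000e-03 2.000e-03] then shift mm [106.1 -80.7 405.5]
```

Emit:
play_rows --pt "0 6.2 -31.2 0 0 0 1" --pt "0 6.2 -31.2 0 0 0 1" --pt "0 6.2 -31.2 0 0 0 1" --pt "0 6.2 -31.2 0 0 0 1" --pt "0 6.2 -31.2 0 0 0 1" --pt "0 6.2 -31.2 0 0 0 1" --pt "0 6.2 -31.2 0 0 0 1" --pt "0 6.2 -31.2 0 0 0 1" --pt "0 6.2 -31.2 0 0 0 1" --pt "0 6.2 -31.2 0 0 0 1" --pt "0 6.2 -31.2 0 0 0 1" --pt "0 6.2 -31.2 0 0 0 1" --pt "0 6.2 -31.2 0 0 0 1" --pt "20 0 0 0 0 0 1" --pt "20 0 0 0 0 0 1" --pt "20 0 0 0 0 0 1" --pt "10 0 0 0 0 0 1" --pt "0 0 0 0 0 0 1"

```text
clock: 22.33
eef_pos: [0.5824, 0.1191, 0.0525]
tool_rot: [0.49, 0.509, -0.494, 0.506]
ft_force: [-1.1, 0.8, -1.9]
grip_width: 0.0184
```

```bash
python3 go.py 584 120 19 1.7
```

```text
pos [582. 119.  52.] toolx [-0.01 -0.   -1.  ] yaw_y 1.7 F [-1.1  0.8 -1.9] w 0.0184 t 22.3 j [ 0.2   0.56 -0.    1.02  0.    1.74]
rot [0.    0.001 0.007] then shift mm [33.5  1.6 -0.8]
rot [-3.141e+00 -1.100e-02  2.000e-03] then shift mm [33.5 -1.6  0.8]
```

Emit:
play_rows --pt "15 1 0 0 0 0 1" --pt "12 0 0 0 0 0 1" --pt "6 0 0 0 0 0 1" --pt "0 0 0 0 0 0 1" --pt "0 0 0 0 0 0 0.2" --pt "0 0 0 0 0 0 0.2" --pt "0 0 0 0 0 0 0.2" --pt "-15 0 0 0 0 0 0.2" --pt "-20 0 0 0 0 0 0.2" --pt "-25 0 0 0 0 0 0.2" --pt "-25 0 0 0 0 0 0.2" --pt "-25 -5 25 0 0 0 1" --pt "-25 -10 30 0 0 0 1" --pt "-25 -10 30 0 0 0 1" --pt "-25 -10 30 0 0 0 1" --pt "0 -10 30 0 0 0 1" --pt "0 -10 30 0 0 0 1" --pt "0 -10 30 0 0 0 1" --pt "0 -10 30 0 0 0 1"

```text
clock: 23.92
eef_pos: [0.5177, -0.1189, 0.2094]
tool_rot: [0.493, 0.506, -0.492, 0.508]
ft_force: [1.1, 0.1, 0.1]
grip_width: -0.0001
```

```bash
python3 - <<'E'
from seg import *
t=camera("top");save(t,"top2.png",(90,100,410,310),2.4)
show(pinpoint,"clamp_black1",t,4);show(pinpoint,"clamp_red1",t,4);show(pinpoint,"brush",t,1)
for n in "lid_hinge lid_front latch_left_pivot latch_right_pivot latch_left_tip latch_right_tip".split(): show(pinpoint,n,t,1)
E
python3 go.py
```

```text
call clamp_black1 [0.516 0.118 0.007] 0.63 [226. 202.]
call clamp_black1 [ 0.295 -0.221  0.001] 0.59 [357. 290.]
call clamp_red1 [ 0.456 -0.438  0.002] 0.65 [442. 227.]
call clamp_red1 [0.585 0.109 0.008] 0.51 [230. 176.]
call brush [0.443 0.123 0.004] 0.89 [223. 230.]
call lid_hinge [0.506 0.236 0.06 ] 0.84 [174. 202.]
call lid_front [0.505 0.285 0.279] 0.57 [120. 182.]
call latch_left_pivot [0.438 0.275 0.282] 0.69 [122. 214.]
call latch_right_pivot [0.507 0.128 0.003] 0.7 [222. 206.]
call latch_left_tip [0.436 0.289 0.315] 0.68 [108. 212.]
call latch_right_tip [0.581 0.296 0.316] 0.65 [110. 141.]
pos [ 518. -116.  208.] toolx [ 0.  0. -1.] yaw_y 1.7 F [-0.3 -0.  -0.4] w 0.0001 t 24.4 j [-0.22  0.31  0.04  1.3   0.    1.32]
```

View pics/top2.png

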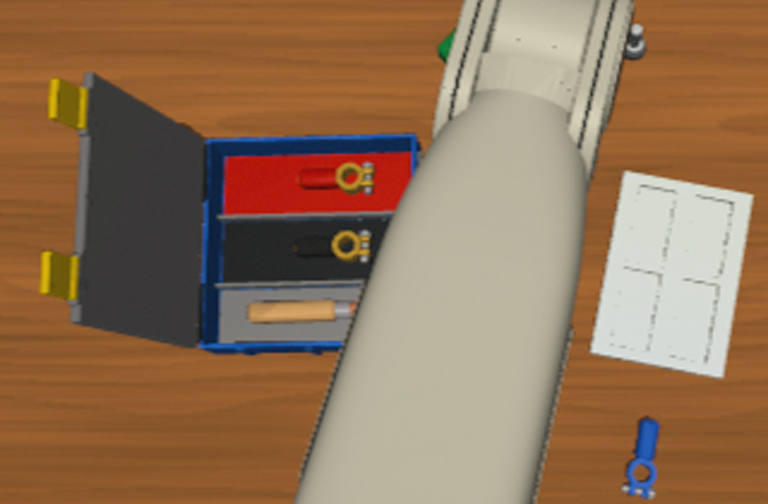

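The picture shows red (340,180), black (335,245) and brush (300,312) each in its own row. Next I go over and behind the lid to push it shut.

Emit:
play_rows --pt "-32 0 0 0 0 0 1" --pt "-32 0 0 0 0 0 1" --pt "-32 0 0 0 0 0 1" --pt "-32 0 0 0 0 0 1" --pt "-32 0 0 0 0 0 1" --pt "-32 0 0 0 0 0 1" --pt "0 0.4 -33 0 0 0 1" --pt "0 0.4 -33 0 0 0 1" --pt "0 0.4 -33 0 0 0 1" --pt "0 0.4 -33 0 0 0 1" --pt "0 0.4 -33 0 0 0 1" --pt "0 0.4 -33 0 0 0 1" --pt "0 0.4 -33 0 0 0 1" --pt "0 0.4 -33 0 0 0 1" --pt "0 0.4 -33 0 0 0 1" --pt "0 0.4 -33 0 0 0 1" --pt "0 0.4 -33 0 0 0 1" --pt "0 0.4 -33 0 0 0 1" --pt "0 0.4 -33 0 0 0 1" --pt "0 0.4 -33 0 0 0 1"

```text
clock: 26.08
eef_pos: [0.5096, 0.3471, 0.3996]
tool_rot: [0.493, 0.507, -0.492, 0.507]
ft_force: [0.7, 0.7, 0.2]
grip_width: 0.0002
```

```bash
python3 - <<'E'
from seg import *
s=camera("scene");save(s,"scene2.png",(250,60,640,360),2)
E
python3 go.py 509 350 250 1.7
```

```text
pos [508. 353. 397.] toolx [-0.  0. -1.] yaw_y 2.0 F [-4.2  0.8 -2.4] w -0.0001 t 26.1 j [0.6  0.54 0.88 1.91 0.   2.14]
rot [ 0.006 -0.002  0.004] then shift mm [147.    0.4   3.1]
rot [-3.136 -0.006 -0.004] then shift mm [147.   -0.4  -3.1]
```

View pics/scene2.png

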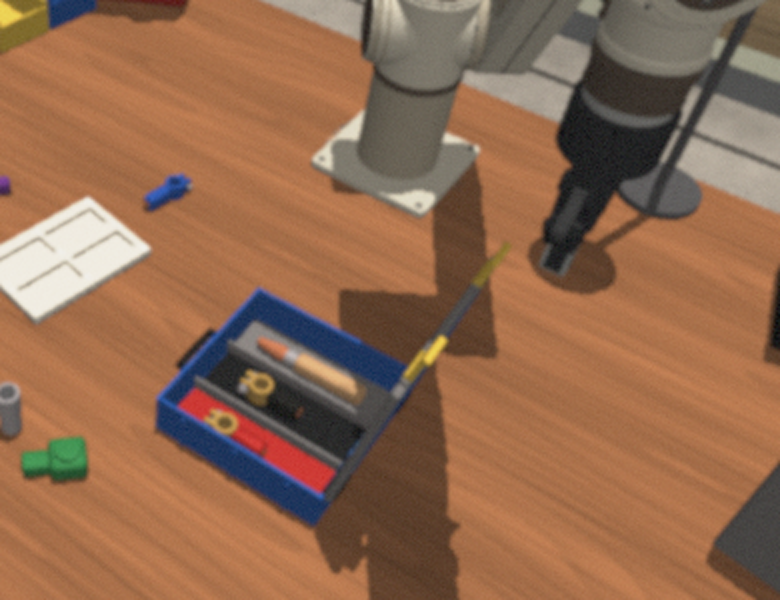

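Scene view: the gripper is at (555,260), behind and clear of the lid and latches. I descend and push the lid along its arc.

Emit:
play_rows --pt "25 0 0 0 0 0 1" --pt "25 0 0 0 0 0 1" --pt "25 0 0 0 0 0 1" --pt "25 0 0 0 0 0 1" --pt "25 0 0 0 0 0 1" --pt "22 0 0 0 0 0 1" --pt "0 0 25 0 0 0 1" --pt "0 0 25 0 0 0 1" --pt "0 -0.5 15 0 0 0 1" --pt "-2 -0.5 15 0 0 0 1" --pt "-3 -0.5 15 0 0 0 1" --pt "0 -0.5 15 0 0 0 1" --pt "2 -0.5 15 0 0 0 1" --pt "3 -0.5 15 0 0 0 1"

```text
clock: 27.3
eef_pos: [0.5125, 0.2036, 0.2538]
tool_rot: [0.494, 0.506, -0.492, 0.508]
ft_force: [2.2, 2.8, 1.0]
grip_width: 0.0003
```

```bash
python3 - <<'E'
from seg import *
s=camera("scene");save(s,"scene3.png",(250,60,640,360),2);P=cloud(s)
E
python3 go.py 509 177 237 1.7
```

```text
pos [512. 200. 253.] toolx [ 0. -0. -1.] yaw_y 1.5 F [-1.1 -1.7 -0.9] w 0.0001 t 27.4 j [ 0.37  0.33  0.19  1.42 -0.    1.92]
rot [-0.004  0.003 -0.001] then shift mm [15.8 -3.5 23.2]
rot [ 3.137e+00 -2.000e-03 -4.000e-03] then shift mm [ 15.8   3.5 -23.2]
```

View pics/scene3.png

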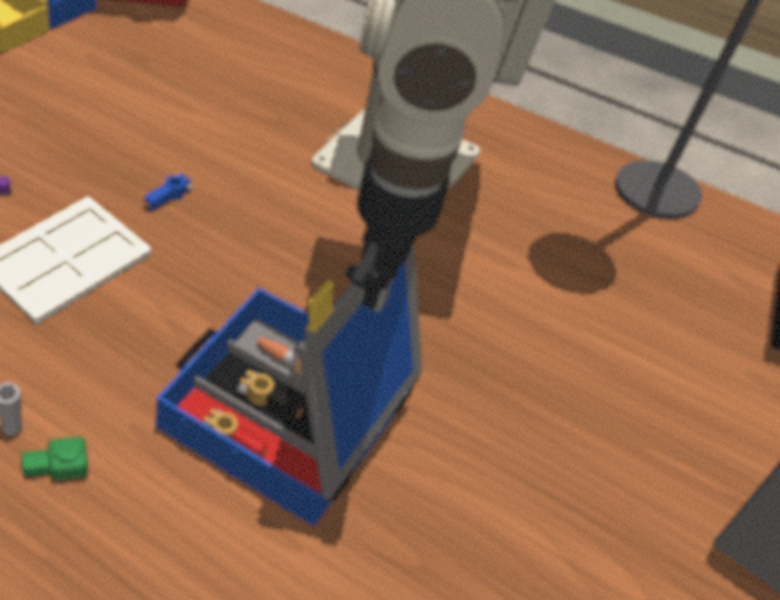

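The lid is about 1.2 rad and following the finger. I continue the arc.

Emit:
play_rows --pt "9.3 -0.5 15.7 0 0 0 1" --pt "9.3 -0.5 15.7 0 0 0 1" --pt "9.3 -0.5 15.7 0 0 0 1" --pt "12.5 -0.4 14 0 0 0 1" --pt "12.5 -0.4 14 0 0 0 1" --pt "12.5 -0.4 14 0 0 0 1" --pt "12.5 -0.4 14 0 0 0 1" --pt "12 0 6.8 0 0 0 1" --pt "12 0 6.8 0 0 0 1" --pt "12 0 6.8 0 0 0 1" --pt "12 0 6.8 0 0 0 1" --pt "10 0 2.4 0 0 0 1" --pt "10 0 2.4 0 0 0 1" --pt "10 0 2.4 0 0 0 1" --pt "10 0 2.4 0 0 0 1" --pt "10 0 2.4 0 0 0 1" --pt "0 0 0 0 0 0 1"

```text
clock: 28.77
eef_pos: [0.5107, 0.0618, 0.0744]
tool_rot: [0.492, 0.508, -0.494, 0.506]
ft_force: [-0.7, 0.2, -0.8]
grip_width: 0.0
```

Emit:
play_rows --pt "2 0 0 0 0 0 1" --pt "2 0 0 0 0 0 1" --pt "2 0 0 0 0 0 1" --pt "0 0 0 0 0 0 1"

```text
clock: 29.1
eef_pos: [0.5125, 0.0624, 0.0709]
tool_rot: [0.493, 0.507, -0.493, 0.507]
ft_force: [-0.1, -0.4, -0.2]
grip_width: 0.0001
```

```bash
python3 - <<'E'
from seg import *
s=camera("scene");save(s,"scene4.png",(250,60,640,360),2);P=cloud(s)
for y0 in (.03,.06,.1,.14,.18,.22):
    for x0 in (.45,.57):
        q=P[box(P,x0-.02,x0+.02,y0-.01,y0+.01,.04,.12)];print(y0,x0,len(q),np.round(np.median(q[:,2]),4) if len(q) else None)
E
python3 go.py
```

```text
0.03 0.45 0 None
0.03 0.57 110 0.0695
0.06 0.45 83 0.0703
0.06 0.57 115 0.0702
0.1 0.45 104 0.0699
0.1 0.57 122 0.0704
0.14 0.45 109 0.0702
0.14 0.57 127 0.0705
0.18 0.45 117 0.0702
0.18 0.57 135 0.0705
0.22 0.45 121 0.0693
0.22 0.57 141 0.0694
pos [513.  62.  71.] toolx [ 0.  0. -1.] yaw_y 1.6 F [-0.2 -0.4  0.2] w 0.0001 t 29.1 j [ 0.12  0.4  -0.22  0.96  0.    1.66]
```

View pics/scene4.png

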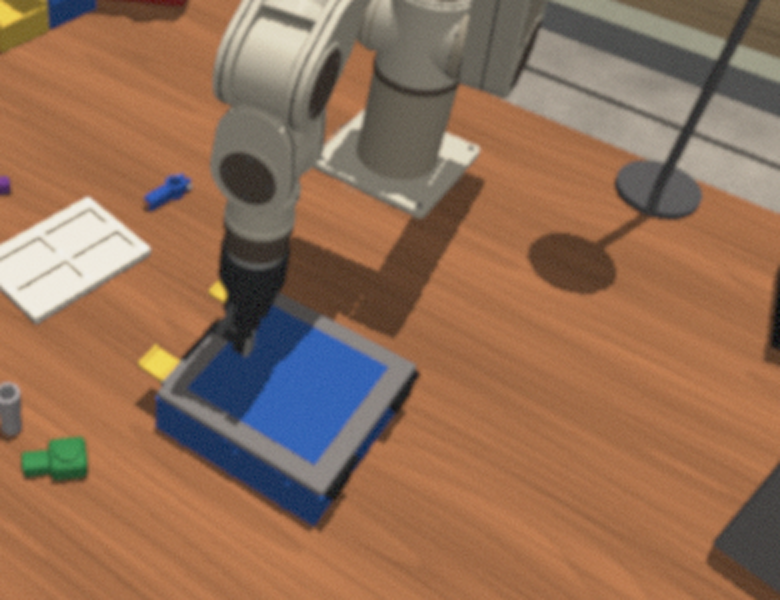

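The lid is flat at 70 mm across its whole length, so it is shut. The latches stand out at (160,362) and (218,290). I fold the left one first.

Emit:
play_rows --pt "-20 0 0 0 0 0 1" --pt "-20 0 0 0 0 0 1" --pt "-20 0 0 0 0 0 1" --pt "0 -18.4 21 0 0 0 1" --pt "0 -18.4 21 0 0 0 1" --pt "0 -18.4 21 0 0 0 1" --pt "0 -18.4 21 0 0 0 1" --pt "0 0 0 0 0 0 1" --pt "20 0 0 0 0 0 1" --pt "20 0 0 0 0 0 1" --pt "12 0 0 0 0 0 1" --pt "8 0 0 0 0 0 1" --pt "8 0 0 0 0 0 1" --pt "8 0 0 0 0 0 1" --pt "8 0 0 0 0 0 1" --pt "8 0 0 0 0 0 1" --pt "0 0 0 0 0 0 1"

```text
clock: 30.57
eef_pos: [0.4409, -0.0239, 0.0376]
tool_rot: [0.493, 0.507, -0.493, 0.507]
ft_force: [-1.1, -0.5, 0.5]
grip_width: 0.0004
```

```bash
python3 go.py 442 -9 38 1.7
```

```text
pos [441. -24.  38.] toolx [-0. -0. -1.] yaw_y 1.6 F [-1.1 -0.5  0.5] w 0.0004 t 30.6 j [-0.05  0.32 -0.45  0.8  -0.    1.49]
rot [-0.002  0.     0.001] then shift mm [ -0.4   1.6 -14.8]
rot [ 3.14e+00  1.00e-03 -0.00e+00] then shift mm [-0.4 -1.6 14.8]
```

Emit:
play_rows --pt "0 0 -4 0 0 0 1" --pt "0 0 -4 0 0 0 1" --pt "0 0 -4 0 0 0 1" --pt "0 0 -2 0 0 0 1" --pt "0 0 -2 0 0 0 1" --pt "0 0 0 0 0 0 1"

```text
clock: 31.07
eef_pos: [0.4406, -0.0074, 0.0388]
tool_rot: [0.493, 0.507, -0.493, 0.507]
ft_force: [-0.1, -2.0, -1.5]
grip_width: -0.0001
```

Emit:
play_rows --pt "0 0 -2 0 0 0 1" --pt "0 0 -2 0 0 0 1" --pt "0 0 0 0 0 0 1"

```text
clock: 31.32
eef_pos: [0.4405, -0.0061, 0.0388]
tool_rot: [0.492, 0.505, -0.495, 0.508]
ft_force: [0.3, -10.9, -1.8]
grip_width: -0.0001
```

Emit:
play_rows --pt "0 0 10 0 0 0 1" --pt "0 0 15 0 0 0 1" --pt "-30 0 0 0 0 0 1" --pt "-30 0 0 0 0 0 1" --pt "-30 0 0 0 0 0 1" --pt "0 30 -1 0 0 0 1" --pt "0 30 -1 0 0 0 1" --pt "0 30 -1 0 0 0 1" --pt "0 30 -1 0 0 0 1" --pt "0 30 -1 0 0 0 1" --pt "0 0 0 0 0 0 1" --pt "20 0 0 0 0 0 1" --pt "20 0 0 0 0 0 1" --pt "12 0 0 0 0 0 1" --pt "8 0 0 0 0 0 1" --pt "8 0 0 0 0 0 1" --pt "8 0 0 0 0 0 1" --pt "8 0 0 0 0 0 1" --pt "6 0 0 0 0 0 1" --pt "0 0 0 0 0 0 1"

```text
clock: 32.98
eef_pos: [0.5908, -0.0197, 0.0378]
tool_rot: [0.493, 0.507, -0.493, 0.507]
ft_force: [-0.2, -0.4, 1.1]
grip_width: -0.0001
```

Emit:
play_rows --pt "0 0 -4 0 0 0 1" --pt "0 0 -4 0 0 0 1" --pt "0 0 -4 0 0 0 1" --pt "0 0 -3 0 0 0 1" --pt "0 0 -2 0 0 0 1" --pt "0 0 0 0 0 0 1"

```text
clock: 33.48
eef_pos: [0.5904, -0.002, 0.0387]
tool_rot: [0.493, 0.507, -0.493, 0.507]
ft_force: [0.2, -1.6, -1.4]
grip_width: 0.0
```

Emit:
play_rows --pt "0 0 -2 0 0 0 1" --pt "0 0 -2 0 0 0 1" --pt "0 0 0 0 0 0 1"

```text
clock: 33.73
eef_pos: [0.5904, -0.0019, 0.0388]
tool_rot: [0.492, 0.505, -0.495, 0.508]
ft_force: [0.5, -11.8, -1.8]
grip_width: 0.0002
```

Emit:
play_rows --pt "0 0 10 0 0 0 1" --pt "0 0 20 0 0 0 1" --pt "-30 0 0 0 0 0 1" --pt "-30 0 0 0 0 0 1" --pt "-30 0 0 0 0 0 1" --pt "-30 0 0 0 0 0 1" --pt "-30 0 0 0 0 0 1" --pt "0 -20 30 0 0 0 1" --pt "0 -20 30 0 0 0 1" --pt "0 -20 30 0 0 0 1" --pt "0 -20 30 0 0 0 1" --pt "0 -20 30 0 0 0 1" --pt "0 0 0 0 0 0 1"

```text
clock: 34.82
eef_pos: [0.4926, -0.1851, 0.1895]
tool_rot: [0.494, 0.505, -0.495, 0.505]
ft_force: [0.1, 1.6, -0.1]
grip_width: 0.0001
```

```bash
python3 - <<'E'
from seg import *
s=camera("scene");save(s,"scene5.png",(250,130,530,340),2.8);P=cloud(s)
print("lid z front/rear",[np.round(np.nanmedian(P[box(P,.45,.57,a,a+.02,.04,.1)][:,2]),4) for a in (.02,.21)])
t=camera("top");f=t["frame"].astype(int);P=cloud(t)
pca((f[...,0]>130)&(f[...,1]>110)&(f[...,2]<70)&box(P,.38,.65,-.06,.05,.0,.1),P,"yellow")
for n in ("latch_left_tip","latch_left_pivot","latch_right_tip","latch_right_pivot","lid_front"): show(pinpoint,n,s,1);show(pinpoint,n,t,1)
E
python3 go.py
```

```text
lid z front/rear [np.float64(0.0694), np.float64(0.0697)]
yellow 104 mean [0.453 0.006 0.069] rect c 517 6 size 183 7 ang 1.7 zmax 0.073
   yaw -178.1 mean [0.503 0.006 0.064]
call latch_left_tip [0.443 0.003 0.031] 0.46 [366. 216.]
call latch_left_tip [0.441 0.005 0.027] 0.47 [268. 230.]
call latch_left_pivot [0.44  0.009 0.064] 0.39 [370. 208.]
call latch_left_pivot [0.445 0.009 0.063] 0.54 [265. 227.]
call latch_right_tip [0.592 0.006 0.03 ] 0.61 [332. 253.]
call latch_right_tip [0.513 0.127 0.003] 0.63 [222. 204.]
call latch_right_pivot [0.588 0.012 0.066] 0.59 [335. 244.]
call latch_right_pivot [0.594 0.014 0.064] 0.41 [264. 167.]
call lid_front [0.515 0.126 0.002] 0.75 [389. 265.]
call lid_front [0.517 0.016 0.072] 0.66 [262. 197.]
pos [ 496. -181.  189.] toolx [-0.  0. -1.] yaw_y 1.7 F [-0.1 -0.6  0.7] w -0.0002 t 35.4 j [-0.35  0.32 -0.    1.25  0.    1.19]
```

View pics/scene5.png

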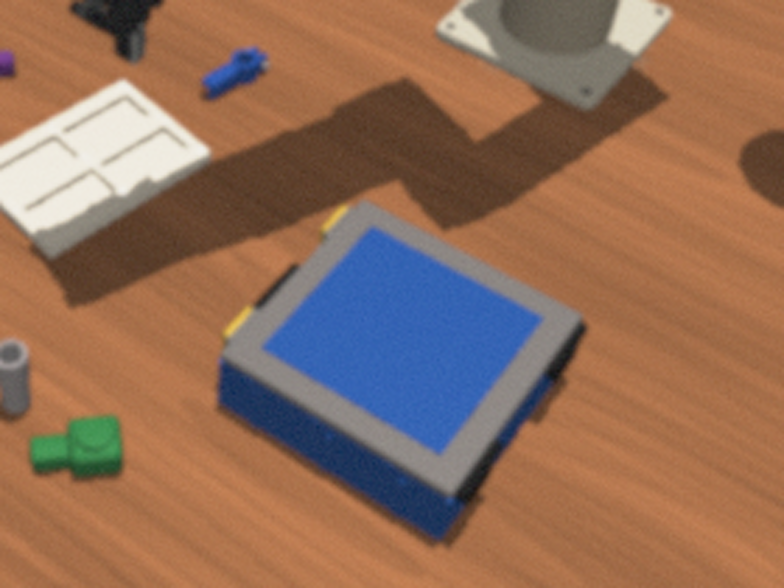

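The last picture shows the lid flat and both latches, at (335,220) and (238,322), folded against the front. The arm is clear.

```bash
python3 -c "
from workcell import *
print(job_done())"
```

```text
the job is handed in; nothing more can be done
None
```

The kit case is packed, shut and latched, and I handed the job in at about 35 s on the robot's clock. `job_done()` gives no verdict, so I can't confirm a pass.

**What I did:**
- **Packing:** I laid the brush in the bare trough, the black clamp on the black liner (middle row) and the red clamp on the red liner (far row). Only those two clamps were present; the other two tray pockets were empty. I left the blue and purple look-alikes alone.
- **Closing:** I pushed the lid shut from behind, then folded the left and right latches down.

**Last checks:**
- **Contents:** With the lid part-way down, the scene picture still showed all three pieces in their rows. I could not see inside after that.
- **Lid:** The outer face measures 69–70 mm above the bench at both front and rear, so it is fully shut.
- **Latches:** Each was pressed until it stopped, at about 11 N. The latch ends measure about 30 mm above the bench, right below their pivots.
- **Arm:** It stands clear, touching nothing, with readings around 1 N or less.

Two network readings disagreed. "latch_right_tip" in the top view and "lid_front" in the scene view were both placed at the middle of the case, so I discarded them against the pictures and depth.

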